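# Tamp the ballast stones level in the speaker-stand tray

### The job

Take the tamper by its wooden handle and tamp the two proud stones, rust and cream, down level in the blue ballast tray, one cell after the other: press each straight down until it lies solid on the bottom, and keep a firm steady push on it for about half a second, around 15 N and never as much as 30 N, before you go on to the other. Then stand the tamper back upright near the middle of its cork coaster. Do not touch the stones with the fingers, do not bear hard on the tray with the tamper, and leave the other things on the table where they are.

Things in the scene. Friction and masses are not known exactly. Their poses are not given: they have to be found in the camera images.
- tamper: hand tamper standing on the coaster: round steel foot 44 mm across and 14 mm thick, flat underneath and faced with 4 mm of black rubber that yields slightly, 16 mm steel stem, square dark wooden handle 26 x 26 mm from 62 to 126 mm above the underside, sides along its x and y axes. About 0.4 kg. Origin at the centre of the underside, z up along the handle.
- coaster: fixed round cork coaster, 100 mm across, 8 mm thick; origin at the centre of its underside, on the table.
- tray: fixed blue steel ballast tray 162 (x) x 119 (y) mm outside, rim 56 mm above the table, floor plate 6 mm thick, end walls 6 mm, side walls and the middle divider 5 mm. The divider runs along x and makes two open cells, each 150 mm long (x) and 52 mm wide (y). Origin at the centre of its underside.
- cell_left (a point): middle of the floor plate (6 mm above the tray's underside) of the cell on the tray's +y side, which holds the rust stone; axes as the tray's. On the plate, under the stones, lies a cork liner of unknown thickness, 2 to 10 mm, so a settled stone's top ends 6 to 14 mm below the rim.
- cell_right (a point): middle of the floor plate (6 mm above the tray's underside) of the cell on the tray's -y side, which holds the cream stone; axes as the tray's. A cork liner here too, 2 to 10 mm, not the same as the other.
- rust_stone: Rust-red loose split stone, 34 mm high: flat 35 x 35 mm faces above and below, 46 x 46 mm belt 10 to 24 mm up, sloping flanks; origin at the centre of its underside, z up. Stands 21 to 26 mm proud, wedged between two loose grey stones of the same shape; sinks, perhaps in slips, as 2 to 12 N forces them apart (all three fit in a row), then is solid. 120 g. In the tray's +y cell.
- cream_stone: Cream loose split stone, 34 mm high: flat 35 x 35 mm faces above and below, 46 x 46 mm belt 10 to 24 mm up, sloping flanks; origin at the centre of its underside, z up. Stands 21 to 26 mm proud, wedged between two loose grey stones of the same shape; sinks, perhaps in slips, as 2 to 12 N forces them apart (all three fit in a row), then is solid. 120 g. In the tray's -y cell.
- drum_key: bystander: steel T-shaped drum key, 55 mm long, lying flat.
- pick_tin: bystander: round red tin, 52 mm across, 28 mm high.
- pedal: bystander: orange effects pedal, 115 x 70 mm, 52 mm high.
- shaker: bystander: upright red shaker, 54 mm across, 80 mm high.
- metronome: bystander: flat black metronome, 50 x 85 mm, 30 mm high.
Things that resemble listed ones, but are neither listed nor needed, are in the scene too. What is shaped like the coaster but pink or purple is not meant.

How it is judged:
By the outcome, as a careful person would: the job done as asked, in the order asked, and still so for the second after the job is handed in, with the robot touching nothing.
It also fails if it takes over 72 s, if anything falls off the work surface, if the arm or the gripper's body presses on something with over 40 N, if the wrist force passes 120 N, or if a joint passes its speed limit or range.

### The arm

A 6-joint arm with a two-finger parallel gripper is mounted at the origin on the work surface. World frame = base frame: x ahead of the robot, y to its left, z up, the work surface at z = 0. Lengths are in mm, angles in rad, forces in N, time in s.
With the tool pointing down it reaches from about 275 to 1000 mm from the base axis. Payload 8.4 kg.
Tool frame: the origin (TCP) lies where the fingers leave the gripper's body, on its centre line; the fingertips stand 73 mm ahead of it and the grasp point (between the pads) lies 54 mm ahead of it (grip_point_offset is the distance from the TCP to the grasp point, in mm); z points along the fingers, y is the direction in which the jaws open and shut (so a half turn about z gives the same grasp; the last joint's range is limited). The gripper opens to 85 mm and grips with 20 to 120 N. Pads are 22 mm wide; open, the fingers measure 114 mm over their backs; the gripper's body (76 mm by 85 mm) begins 54 mm behind the grasp point. The pads swing forward as they close: fully open they stand 13 mm farther back than shut.
Start: joints at [1.332, 0.353, 1.633, -0, 1.155, -0.002], TCP at [146.619, 607.562, 303.881] pointing down, gripper open.
Joint ranges: [-2.63, 2.63], [-0.92, 2.1], [0.06, 2.66], [-1.3, 4.44], [0, 2.69], [-3.02, 3.02]. Speed limits (rad/s): [2.22, 2.22, 2.79, 3.14, 3.14, 3.14].

### API

Orientations are given as [roll, pitch, yaw] about the fixed x, y, z axes, in that order (R = Rz(yaw) Ry(pitch) Rx(roll)).
In Python, from rig import sense, grab_frame, sign_off, grip_point_offset gives the robot as it stands. The module is installed in compiled form; this text tells all that it offers.
- The arm moves only by the tool drive_tool, never from a script. Its argument "targets" is one flat list of numbers, 7 for each row, row after row: the shift along the tool's x, y, z in m, then the turn, a rotation vector about the tool's x, y, z in rad, then the opening, from 0 (shut) to 1 (fully open). In form: [tx, ty, tz, wx, wy, wz, grip, tx, ty, tz, wx, wy, wz, grip, ...]. A call has 1 to 12 rows; each row is the pose to reach, as a shift and turn from the pose commanded when the call began, along the tool's axes at that moment; what a row does not reach only later rows make up. A row lasts 1/12 s, in which the tool goes at most 41.7 mm and 7.16 degrees, less where a joint would pass 70% of its speed; a pose out of reach is approached as far as the arm can. A call with a gripper value outside its range is refused whole. The fingers move at their own pace and stop on an object; "force" is the grip in N (left out, the last holds). Time passes only in rows, so rows that repeat a pose let the fingers close. It gives the time, the measured TCP pose, the force and the opening at its end, in the units of the state.
- sense(): the state, without advancing time (a new reading comes with each control period).
- grab_frame(name): name is "scene" or "top" or "wrist"; returns a dict with "color" (384x512x3 uint8, blue, green, red), "vertical_fov" (degrees; the focal length in pixels is half the picture's height over the tangent of half this angle, whatever the lens; pixels are square), "cx", "cy" (the principal point, pixels), "world_from_camera" (4x4, takes a point from camera to world coordinates). Camera axes: x right, y down, z forward; pixel columns grow to the right and rows downward; lengths in mm; the calibration is good to about 2 mm. A picture is of the moment at which its call begins. There is no depth.
- sign_off(): hands the job in, once; it reports no verdict.
The state is a dict: "clock": time; "qpos": joint angles; "qvel": joint speeds; "joint_efforts": joint torques, N m; "eef_pos": TCP position; "tcp_rot": TCP orientation; "contact_force": force on the tool from outside, world axes, zero at the start; "wrist_torque": the same for the moment, N m; "opening": opening from 0.0 (shut) to 1.0 (fully open).
Only numpy, scipy, OpenCV 4.12 (cv2) and the standard library are available. Lean on these libraries where they do the work, as an engineer would, in place of code of your own. Each camera call takes 0.05 s, during which the arm holds its last target. There are 200 camera calls.

## Working session

There is one attempt and no reset: what is moved stays moved. The work goes in short steps, Python scripts to look and compute and a tool call to move; the robot and the scene stay as the last step left them, time stands still between calls to the robot, and variables do not carry over. Pictures are saved under pics/ and viewed, about 8 in all and at most 12, crops included, and the job is handed in when it is done.

Besides the shell and the picture viewer there is one more tool, called after "Request:" in YAML: its name, and indented under it one key for each argument. drive_tool: Moves the arm, as the interface text tells. Its arguments: {"type":"object","properties":{"targets":{"type":"array"},"force":{"type":"number"}},"required":["targets"]}

```bash
mkdir -p pics; cat > h.py <<'E'
import numpy as np, cv2, pickle
from rig import sense, grab_frame, sign_off, grip_point_offset
def snap(n,tag):
    f=grab_frame(n); cv2.imwrite(f'pics/{tag}.png',f['color']); pickle.dump(f,open(f'pics/{tag}.pkl','wb')); return f
def load(tag): return pickle.load(open(f'pics/{tag}.pkl','rb'))
def foc(f): return f['color'].shape[0]/2/np.tan(np.radians(f['vertical_fov'])/2)
def ray(f,p):
    T=np.array(f['world_from_camera']); d=T[:3,:3]@np.array([(p[0]-f['cx'])/foc(f),(p[1]-f['cy'])/foc(f),1]); return T[:3,3],d/np.linalg.norm(d)
def onz(f,p,z):
    o,d=ray(f,p); return o+d*(z-o[2])/d[2]
def tri(*fp):
    A=np.zeros((3,3));b=np.zeros(3)
    for f,p in fp:
        o,d=ray(f,p);M=np.eye(3)-np.outer(d,d);A+=M;b+=M@o
    return np.linalg.solve(A,b)
def proj(f,X):
    T=np.array(f['world_from_camera']);c=T[:3,:3].T@(np.array(X)-T[:3,3]);return c[:2]/c[2]*foc(f)+[f['cx'],f['cy']]
E
python3 - <<'E'
from h import *
print(sense(),grip_point_offset)
a=snap('scene','s0');b=snap('top','t0');c=snap('wrist','w0')
for f in(a,b,c):print(f['vertical_fov'],f['cx'],f['cy'],np.round(f['world_from_camera'],3).tolist())
E
```

```text
{'clock': 0.0, 'qpos': array([ 1.33158005e+00,  3.53644854e-01,  1.63411895e+00, -1.01333678e-05,
        1.15518837e+00, -2.39703352e-03]), 'qvel': array([-7.74620232e-04,  4.04871615e-06, -1.38064415e-03, -6.01828360e-04,
        1.20945288e-03, -1.87580940e-03]), 'joint_efforts': array([-2.58442751e-04, -6.05223227e+01, -3.42082858e+01, -1.28318602e-04,
        9.28901281e-03,  6.44856755e-06]), 'eef_pos': array([146.54672765, 607.20168492, 303.17016227]), 'tcp_rot': array([-3.14023312e+00,  6.00632339e-06,  2.90477751e+00]), 'contact_force': array([ 0.03874923,  0.31664183, -0.19878127]), 'wrist_torque': array([-0.01306489, -0.03673297,  0.00044874]), 'opening': 0.9989734305340082} 53.900000000000006
51.310641323269365 254.05823589943896 193.2331756447395 [[-0.412, 0.757, -0.507, 1141.965], [0.911, 0.337, -0.238, 272.467], [-0.01, -0.56, -0.828, 1061.685], [0.0, 0.0, 0.0, 1.0]]
45.93462407100629 255.7192772737324 196.4949815756137 [[0.022, -0.992, 0.127, 394.799], [-1.0, -0.023, -0.01, -0.45], [0.013, -0.127, -0.992, 1075.336], [0.0, 0.0, 0.0, 1.0]]
63.5262170057787 259.5917614976927 192.93805721477997 [[0.234, 0.921, 0.31, 66.784], [0.972, -0.221, -0.077, 627.02], [-0.002, 0.32, -0.947, 374.214], [0.0, 0.0, 0.0, 1.0]]
```

View pics/s0.png

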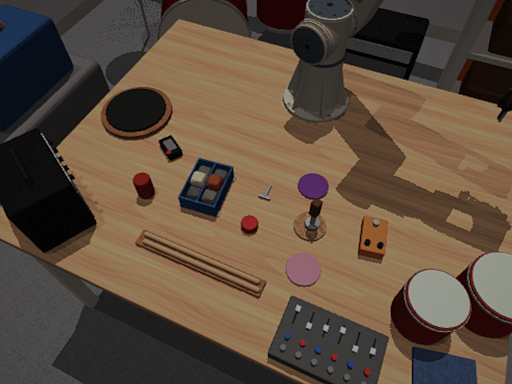

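View pics/t0.png

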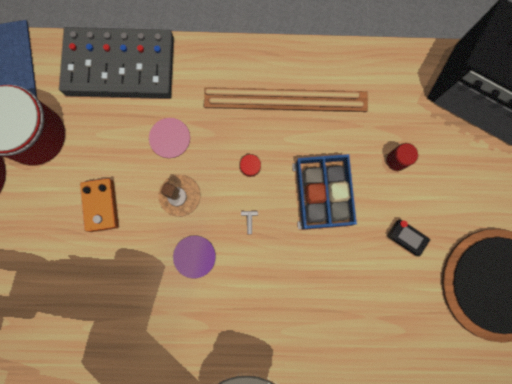

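The scene view shows one tamper, with its handle top at (317,203) and its foot at (312,222) on the cork coaster at (310,226). The top view shows it at (172,187)/(179,197). Lookalikes for the coaster are the pink disc at (303,269) and the purple disc at (313,186), and I reject both. The stick bundle at (200,262) is not a tamper. The tray is at (207,186) in the scene view and (326,191) in the top view. Next is one close crop mosaic to check.

```bash
python3 - <<'E'
from h import *
a=load('s0')['color'];b=load('t0')['color']
R=lambda im,x,y,w,h:cv2.resize(im[y:y+h,x:x+w],(400,300),interpolation=cv2.INTER_CUBIC)
m=np.vstack([np.hstack([R(a,280,180,80,60),R(b,140,165,80,60)]),np.hstack([R(a,155,142,100,75),R(b,276,150,100,75)])])
cv2.imwrite('pics/m1.png',m)
E
```

```text
(no output)
```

View pics/m1.png

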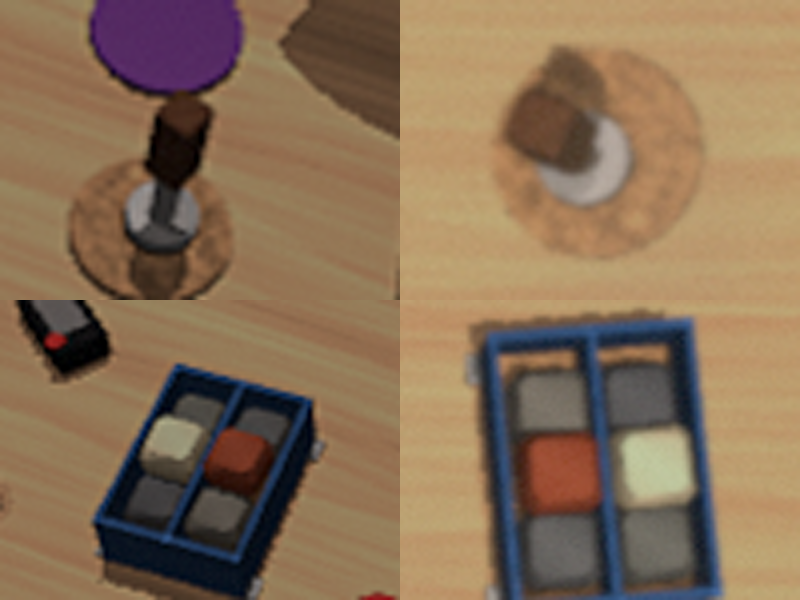

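The crops confirm the tamper on the cork coaster, upright, with its handle turned. The rust stone is in the +y cell (left in the top view) and the cream stone in the -y cell. Now a coarse triangulation.

```bash
python3 - <<'E'
from h import *
s=load('s0');t=load('t0')
for n,p,q in[('htop',(317,202),(167,188.6)),('foot',(312.2,222),(177,198)),('coast',(310.2,225.6),(179.6,195.4))]:print(n,tri((s,p),(t,q)).round(1))
S=[(199.5,158.7),(233.2,167.2),(215.2,207),(179.2,197.2)];
for n,p in zip('abcd',S):print(n,onz(s,p,56).round(1))
for p in[(296.5,158.7),(349,155),(355.5,224.2),(302.2,225)]:print(onz(t,p,56).round(1))
for n,p,q in[('rust',(155+238/4,142+145/4),(276+162/4,150+170/4)),('cream',(155+172/4,142+132/4),(276+255/4,150+165/4))]:print(n,tri((s,p),(t,q)).round(1))
E
```

```text
htop [528.  176.  131.3]
foot [523.  174.1  11.6]
coast [ 5.306e+02  1.709e+02 -5.000e-01]
a [ 475.  -233.6   56. ]
b [ 462.  -118.8   56. ]
c [ 618.  -102.1   56. ]
d [ 631.3 -217.8   56. ]
[ 614.9 -102.8   56. ]
[ 626.6 -223.6   56. ]
[ 467.6 -237.7   56. ]
[ 463.  -117.2   56. ]
rust [ 535.2 -146.3   72.7]
cream [ 540.6 -200.8   66.1]
```

```bash
cat >> h.py <<'E'
from scipy.spatial.transform import Rotation as Rn
def delta(pos,yaw,st=None):
    "tool-frame shift (m) and rotvec from the sensed pose to tool-down at pos,yaw"
    st=st or sense(); R=Rn.from_euler('xyz',st['tcp_rot']); G=Rn.from_euler('xyz',[np.pi,0,yaw])
    return (R.inv().apply(np.array(pos)-st['eef_pos'])/1e3).round(4),(R.inv()*G).as_rotvec().round(4)
def camat(f0,st0,pos,yaw):
    "frame dict predicted with TCP at pos,yaw"
    T0=np.eye(4);T0[:3,:3]=Rn.from_euler('xyz',st0['tcp_rot']).as_matrix();T0[:3,3]=st0['eef_pos']
    T1=np.eye(4);T1[:3,:3]=Rn.from_euler('xyz',[np.pi,0,yaw]).as_matrix();T1[:3,3]=pos
    g=dict(f0);g['world_from_camera']=T1@np.linalg.inv(T0)@np.array(f0['world_from_camera']);return g
E
python3 - <<'E'
from h import *
f=load('w0');st=sense()
for p in[(528,173,330),(500,250,330),(520,215,320)]:
    g=camat(f,st,p,1.888)
    print(p,[proj(g,X).round() for X in[(528,174,134),(525,173,20),(530,170,0)]],delta(p,1.888))
E
```

```text
(528, 173, 330) [array([260., 184.]), array([257., 157.]), array([260., 157.])] (array([-0.4727, -0.3327, -0.0263]), array([-1.0000e-03,  6.0000e-04,  1.0168e+00]))
(500, 250, 330) [array([262., 263.]), array([259., 218.]), array([262., 215.])] (array([-0.4274, -0.2644, -0.0264]), array([-1.0000e-03,  6.0000e-04,  1.0168e+00]))
(520, 215, 320) [array([254., 231.]), array([253., 192.]), array([256., 190.])] (array([-0.455 , -0.2937, -0.0164]), array([-1.0000e-03,  6.0000e-04,  1.0168e+00]))
```

Request:
drive_tool:
  targets: [-0.215,-0.13,-0.013,0,0,0.5,1,-0.427,-0.264,-0.026,0,0,1.017,1,-0.427,-0.264,-0.026,0,0,1.017,1,-0.427,-0.264,-0.026,0,0,1.017,1,-0.427,-0.264,-0.026,0,0,1.017,1,-0.427,-0.264,-0.026,0,0,1.017,1,-0.427,-0.264,-0.026,0,0,1.017,1,-0.427,-0.264,-0.026,0,0,1.017,1,-0.427,-0.264,-0.026,0,0,1.017,1,-0.427,-0.264,-0.026,0,0,1.017,1,-0.427,-0.264,-0.026,0,0,1.017,1,-0.427,-0.264,-0.026,0,0,1.017,1]

```text
clock: 1.15
eef_pos: [498.9, 250.8, 329.9]
tcp_rot: [3.142, -0.0, 1.888]
contact_force: [0.7, 0.2, -0.4]
opening: 1.002
```

```bash
python3 - <<'E'
from h import *
print(delta((500,250,330),1.888))
E
```

```text
(array([-0.0011,  0.0008, -0.0001]), array([ 0.    , -0.    , -0.0003]))
```

```bash
python3 - <<'E'
from h import *
snap('wrist','w1'); print(sense()['eef_pos'],delta((528,173,330),1.888))
E
```

```text
[503.59471875 246.45768007 330.37182245] (array([-0.0774,  0.0004,  0.0006]), array([ 0.0029,  0.0035, -0.0021]))
```

Request:
drive_tool:
  targets: [-0.082,0.002,0,0,0,0,1,-0.082,0.002,0,0,0,0,1,-0.082,0.002,0,0,0,0,1,-0.082,0.002,0,0,0,0,1]

```text
clock: 1.53
eef_pos: [525.8, 173.6, 329.5]
tcp_rot: [-3.141, -0.0, 1.884]
contact_force: [0.7, 0.5, 0.3]
opening: 0.996
```

```bash
python3 - <<'E'
from h import *
b=snap('wrist','w2')['color']; a=load('w1')['color']
R=lambda im:cv2.resize(im[60:340,160:360],(400,560),interpolation=cv2.INTER_CUBIC)
cv2.imwrite('pics/m2.png',np.hstack([R(a),R(b)])); print(sense()['eef_pos'])
E
```

```text
[525.38955981 174.82084151 329.55332857]
```

View pics/m2.png

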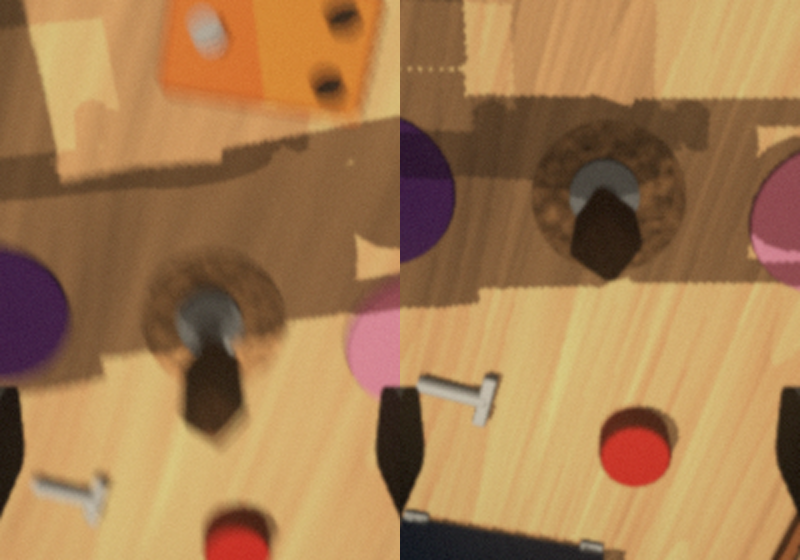

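```bash
python3 - <<'E'
from h import *
f=snap('wrist','w3');b=f['color']; print(sense()['eef_pos'],sense()['tcp_rot'])
c=cv2.resize(b[110:210,220:320],(600,600),interpolation=cv2.INTER_CUBIC)
c=(255*(c/255.)**.45).astype(np.uint8)
cv2.imwrite('pics/m3.png',c)
E
```

```text
[525.11776478 175.64930532 329.58135459] [-3.14122735e+00 -4.65859941e-04  1.88712370e+00]
```

View pics/m3.png

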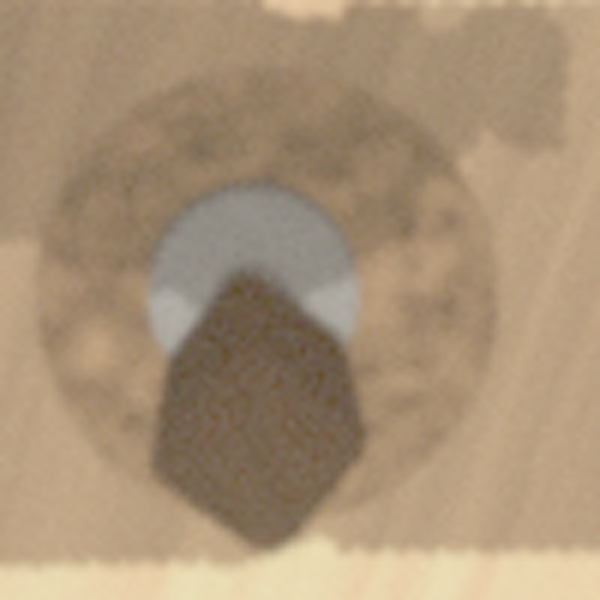

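```bash
python3 - <<'E'
from h import *
f=load('w3');P=lambda u,v:(220+u/6,110+v/6)
from scipy.optimize import least_squares
obs={('t',0):(152,468),('t',1):(265,550),('t',2):(365,435),('b',3):(245,270),('b',0):(175,350),('b',2):(343,348)}
c={}
L,B,Rr=[onz(f,P(*obs['t',k]),134)[:2] for k in range(3)]
print(L,B,Rr,np.linalg.norm(L-B),np.linalg.norm(Rr-B))
a0=np.arctan2(*(Rr-B)[::-1]);print(a0)
def corners(x,y,a,z):
    e=np.array([np.cos(a),np.sin(a)]);n=np.array([-e[1],e[0]])
    # B->R along e ; B->L along s*n
    s=np.sign(np.dot(L-B,n));h=13
    return {0:(x,y)+h*(-e+s*n),1:(x,y)+h*(-e-s*n),2:(x,y)+h*(e-s*n),3:(x,y)+h*(e+s*n)}
def res(p):
    r=[]
    for (w,k),o in obs.items():
        z=p[3]-(64 if w=='b' else 0);xy=corners(*p[:3],z)[k]
        r.extend(proj(f,[*xy,z])-P(*o))
    return r
o=least_squares(res,[526,174,a0,134]);print(o.x,np.round(o.fun,1))
print('edge yaw deg',np.degrees(o.x[2]))
print('coaster',onz(f,P(268,292),8),'foot',onz(f,P(254.5,290),22),'foot w',onz(f,P(148,290),22)-onz(f,P(361,290),22),'c w',onz(f,P(37,292),8)-onz(f,P(498,292),8))
s=load('s0');t=load('t0')
print('3view htop',tri((s,(317,202)),(t,(167,188.6)),(f,(proj(f,[*o.x[:2],o.x[3]])))))
E
```

```text
[514.18195261 168.28122481] [534.47261076 161.07817717] [542.92330878 183.10897308] 21.531249471042813 23.595979855319047
1.20451980579975
[532.59236975 164.90982647   1.19716553  94.86899326] [ 0.  -1.7  0.6 -0.3  0.1  0.5  0.3 -0.4 -1.5  2.4  0.4 -0.1]
edge yaw deg 68.59253246721212
coaster [532.74309152 173.63453637   8.        ] foot [528.79243371 176.01479921  22.        ] foot w [-41.90553952 -13.67150623   0.        ] c w [-94.08297953 -30.69426699   0.        ]
3view htop [528.33588798 175.90702927 131.91820903]
```

```bash
python3 - <<'E'
from h import *
print(delta((528.6,175.9,250),1.230))
E
```

```text
(array([-0.0009,  0.0034,  0.0796]), array([-5.000e-04, -3.000e-04,  6.571e-01]))
```

Request:
drive_tool:
  targets: [-0.001,0.0034,0.02,0,0,0.12,1,-0.001,0.0034,0.05,0,0,0.24,1,-0.001,0.0034,0.08,0,0,0.36,1,-0.001,0.0034,0.08,0,0,0.48,1,-0.001,0.0034,0.08,0,0,0.6,1,-0.001,0.0034,0.08,0,0,0.657,1,-0.001,0.0034,0.08,0,0,0.657,1,-0.001,0.0034,0.08,0,0,0.657,1,-0.001,0.0034,0.08,0,0,0.657,1,-0.001,0.0034,0.08,0,0,0.657,1]

```text
clock: 2.47
eef_pos: [528.7, 176.0, 249.9]
tcp_rot: [3.141, -0.0, 1.233]
contact_force: [-0.3, 0.9, 0.1]
opening: 0.999
```

```bash
python3 - <<'E'
from h import *
f=snap('wrist','w4');print(delta((528.6,175.9,159),1.230),proj(f,(528.6,175.9,134)))
c=cv2.resize(f['color'][60:384,150:366],(400,600),interpolation=cv2.INTER_CUBIC)
c=(255*(c/255.)**.5).astype(np.uint8);cv2.imwrite('pics/m4.png',c)
E
```

```text
(array([-0.    , -0.0002,  0.0909]), array([ 0.0002, -0.0002,  0.0024])) [259.21000928 221.39481325]
```

View pics/m4.png

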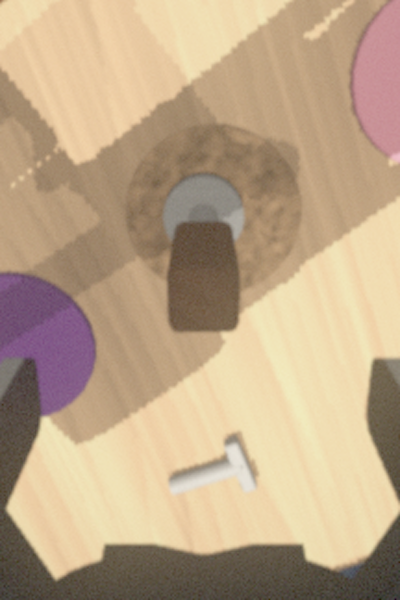

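The handle is square to the jaws and centred between them: its front edge runs from (168,330) to (238,330) in the crop, with the finger tips at (38,360) and (370,360). I'll descend and grip.

Request:
drive_tool:
  targets: [0,0,0.03,0,0,0.002,1,0,0,0.06,0,0,0.002,1,0,0,0.08,0,0,0.002,1,0,0,0.091,0,0,0.002,1,0,0,0.091,0,0,0.002,1,0,0,0.091,0,0,0.002,0,0,0,0.091,0,0,0.002,0,0,0,0.091,0,0,0.002,0,0,0,0.091,0,0,0.002,0,0,0,0.091,0,0,0.002,0,0,0,0.091,0,0,0.002,0,0,0,0.091,0,0,0.002,0]
  force: 100

```text
clock: 3.52
eef_pos: [529.2, 175.8, 159.9]
tcp_rot: [3.141, -0.001, 1.229]
contact_force: [-1.9, -0.6, 6.7]
opening: 0.291
```

Request:
drive_tool:
  targets: [0,0,0,0,0,0,0,0,0,0,0,0,0,0,0,0,0,0,0,0,0,0,0,0,0,0,0,0]

```text
clock: 3.85
eef_pos: [529.2, 175.8, 159.9]
tcp_rot: [3.141, -0.001, 1.229]
contact_force: [-2.0, 0.4, 7.9]
opening: 0.294
```

```bash
python3 - <<'E'
from h import *
print(sense())
E
```

```text
{'clock': 3.85, 'qpos': array([3.17872736e-01, 4.29306118e-01, 1.89404671e+00, 3.12345545e-04,
       8.16951630e-01, 6.59639973e-01]), 'qvel': array([ 0.00050943, -0.00207202,  0.00070393, -0.00101785, -0.00022019,
       -0.00011178]), 'joint_efforts': array([-6.28408771e-01, -5.36194289e+01, -2.46942043e+01, -2.62269024e-01,
       -6.59166221e-01,  5.07178527e-03]), 'eef_pos': array([529.21552457, 175.77174353, 159.88860347]), 'tcp_rot': array([ 3.14071445e+00, -9.69595431e-04,  1.22881588e+00]), 'contact_force': array([-2.00095023,  0.43529523,  7.86328261]), 'wrist_torque': array([0.08512503, 0.317169  , 0.00080381]), 'opening': 0.29404855527649887}
```

Request:
drive_tool:
  targets: [0,0,-0.01,0,0,0,0,0,0,-0.03,0,0,0,0,0,0,-0.06,0,0,0,0,0,0,-0.09,0,0,0,0,0,0,-0.12,0,0,0,0,0,0,-0.14,0,0,0,0,0,0,-0.14,0,0,0,0,0,0,-0.14,0,0,0,0]

```text
clock: 4.52
eef_pos: [529.0, 175.5, 299.7]
tcp_rot: [3.14, -0.001, 1.229]
contact_force: [-1.0, -0.5, -3.8]
opening: 0.292
```

```bash
python3 - <<'E'
from h import *
print(sense()['contact_force'],sense()['opening'],sense()['wrist_torque'],delta((526,-227,300),1.230),delta((526,-180,300),1.230))
f=load('w4');g=camat(f,sense(),(526,-227,300),1.23)
# predicted: use w4's true tcp
st=dict(tcp_rot=[np.pi,0,1.2325],eef_pos=[528.7,176,249.9])
g=camat(f,st,(526,-227,300),1.23)
print([proj(g,X).round() for X in[(469,-236,56),(463,-118,56),(617,-102,56),(629,-220,56),(526,-227,148)]])
E
```

```text
[-0.96115459 -0.53203496 -3.76258409] 0.29166756511427583 [ 0.00488139  0.02126235 -0.02864625] (array([-0.3802,  0.1322, -0.0006]), array([ 0.0017, -0.0013, -0.0012])) (array([-0.3359,  0.1164, -0.0006]), array([ 0.0017, -0.0013, -0.0012]))
[array([212., 196.]), array([160.,  89.]), array([309.,  11.]), array([354., 132.]), array([259., 202.])]
```

Request:
drive_tool:
  targets: [-0.03,0.011,0,0,0,0,0,-0.068,0.024,0,0,0,0,0,-0.106,0.037,0,0,0,0,0,-0.144,0.05,0,0,0,0,0,-0.182,0.063,0,0,0,0,0,-0.22,0.077,0,0,0,0,0,-0.258,0.09,0,0,0,0,0,-0.296,0.103,0,0,0,0,0,-0.334,0.116,0,0,0,0,0,-0.365,0.127,0,0,0,0,0,-0.38,0.132,0,0,0,0,0,-0.38,0.132,0,0,0,0,0]

```text
clock: 5.52
eef_pos: [524.6, -229.9, 296.4]
tcp_rot: [-3.139, 0.001, 1.226]
contact_force: [-0.3, 0.0, -4.6]
opening: 0.293
```

Request:
drive_tool:
  targets: [0,0,0,0,0,0,0,0,0,0,0,0,0,0,0,0,0,0,0,0,0,0,0,0,0,0,0,0]

```text
clock: 5.85
eef_pos: [525.7, -225.6, 298.3]
tcp_rot: [-3.141, -0.0, 1.23]
contact_force: [0.7, -0.5, -4.5]
opening: 0.289
```

```bash
python3 - <<'E'
from h import *
f=snap('wrist','w5');print(sense()['eef_pos'],sense()['tcp_rot'])
c=cv2.resize(f['color'][0:300,110:410],(600,600),interpolation=cv2.INTER_CUBIC)
c=(255*(c/255.)**.7).astype(np.uint8);cv2.imwrite('pics/m5.png',c)
E
```

```text
[ 525.83154415 -225.69846437  298.53944878] [-3.14113892e+00 -1.31291075e-04  1.23018765e+00]
```

View pics/m5.png

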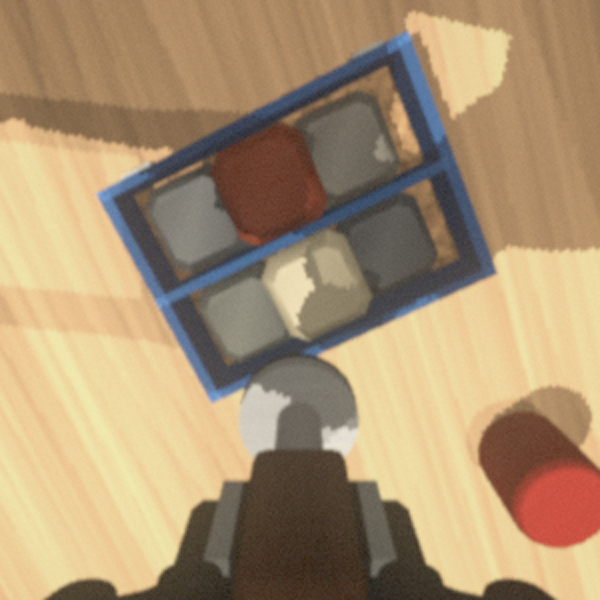

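The rim corners in the crop are at (100,193), (408,35), (495,272) and (213,402). The rust stone is around (270,182), the cream around (318,285), and the held foot is centred at about (298,413).

```bash
cat > fit.py <<'E'
from h import *
from scipy.optimize import least_squares
f=load('w5');s=load('s0');t=load('t0');P=lambda u,v:np.array((110+u/2,v/2))
loc=np.array([[-81,59.5],[81,59.5],[81,-59.5],[-81,-59.5]])
O={'w':(f,[P(100,193),P(408,35),P(495,272),P(213,402)]),
 's':(s,[(233.2,167.2),(215.2,207),(179.2,197.2),(199.5,158.7)]),'t':(t,[(302.2,225),(296.5,158.7),(349,155),(355.5,224.2)])}
def res(p,ks):
    c,n=np.cos(p[2]),np.sin(p[2]);r=[]
    for k in ks:
        for l,o in zip(loc,O[k][1]): r.extend(proj(O[k][0],[p[0]+c*l[0]-n*l[1],p[1]+n*l[0]+c*l[1],p[3]])-o)
    return r
for ks in('w','st','wst'):
    o=least_squares(res,[545,-170,.1,56],args=(ks,));print(ks,o.x.round(3),np.round(o.fun,1))
o=least_squares(lambda q:res([*q,56],'w'),[545,-170,.1]);print('w z56',o.x,np.round(o.fun,1))
x,y,a=o.x;w=lambda lx,ly:(x+np.cos(a)*lx-np.sin(a)*ly,y+np.sin(a)*lx+np.cos(a)*ly)
def toloc(X):d=np.array(X[:2])-[x,y];return np.array([np.cos(a)*d[0]+np.sin(a)*d[1],-np.sin(a)*d[0]+np.cos(a)*d[1]])
if __name__=='__main__':
    for n,ly in(('rust',28.5),('cream',-28.5)):
        print(n,w(0,ly))
    # stone belt silhouettes at belt height ~ 56+23-17
    for n,c in(('rust',(270,182)),('cream',(318,286))):
        X=onz(f,P(*c),65);print(n,X,toloc(X))
    st=sense();print('foot',onz(f,P(298.5,413),298.5-152+14),st['eef_pos'])
E
python3 fit.py
```

```text
w [ 5.45243e+02 -1.73817e+02  1.00000e-01  5.20570e+01] [-0.1  0.3 -0.2 -0.3  0.2  0.6  0.1 -0.7]
st [ 5.43589e+02 -1.71078e+02  9.00000e-02  5.00380e+01] [ 0.6  0.1 -0.7  1.  -0.9  0.1  0.1 -0.7  0.5  2.6  0.5 -1.1 -0.8 -0.7
 -0.6 -0.1]
wst [ 5.44877e+02 -1.73216e+02  9.70000e-02  5.07450e+01] [-0.3 -0.4 -0.8 -0.4 -0.7  0.2 -0.4 -1.6 -0.3 -0.1 -1.3  0.9 -1.6  0.2
 -0.9 -0.7  1.8  2.2  1.2 -1.5 -0.1 -1.5  0.6 -0.9]
w z56 [ 5.45207998e+02 -1.73741950e+02  9.95002722e-02] [-1.4  0.4  0.5 -1.4  1.3  1.2 -0.4  0.5]
rust (np.float64(542.3769174973842), np.float64(-145.38291308907915))
cream (np.float64(548.0390793574016), np.float64(-202.1009871314068))
rust [ 539.62763653 -145.43941896   65.        ] [-2.74129591 28.71687667]
cream [ 544.96575782 -198.81373658   65.        ] [ -2.73157779 -24.92371642]
foot [ 526.12645756 -223.792322    160.5       ] [ 525.83154415 -225.69846437  298.53944878]
```

```bash
python3 - <<'E'
from h import *
print(delta((539.8,-146.5,252),1.230))
E
```

```text
(array([ 0.0793, -0.0133,  0.0466]), array([-0.0005, -0.0001,  0.0002]))
```

Request:
drive_tool:
  targets: [0.03,-0.005,0,0,0,0,0,0.06,-0.01,0.01,0,0,0,0,0.079,-0.0133,0.03,0,0,0,0,0.079,-0.0133,0.0466,0,0,0,0,0.079,-0.0133,0.0466,0,0,0,0,0.079,-0.0133,0.0466,0,0,0,0,0.079,-0.0133,0.0466,0,0,0,0,0.079,-0.0133,0.0466,0,0,0,0]

```text
clock: 6.57
eef_pos: [540.4, -148.4, 253.4]
tcp_rot: [3.14, -0.0, 1.228]
contact_force: [-0.2, 0.3, -3.9]
opening: 0.292
```

```bash
python3 - <<'E'
from h import *
f=snap('wrist','w6');s=snap('scene','s6');t=snap('top','t6');print(sense()['eef_pos'],sense()['tcp_rot'],sense()['contact_force'])
R=lambda im,x,y,w,h,W,H:(255*(cv2.resize(im[y:y+h,x:x+w],(W,H),interpolation=cv2.INTER_CUBIC)/255.)**.6).astype(np.uint8)
m=np.hstack([R(f['color'],160,40,200,250,480,600),np.vstack([R(s['color'],165,140,80,75,320,300),R(t['color'],286,145,80,75,320,300)])])
cv2.imwrite('pics/m6.png',m)
E
```

```text
[ 540.07283438 -148.4292885   253.04036543] [ 3.14012745e+00 -9.36214637e-05  1.22805930e+00] [-0.25826919  1.05120669 -3.21994381]
```

View pics/m6.png

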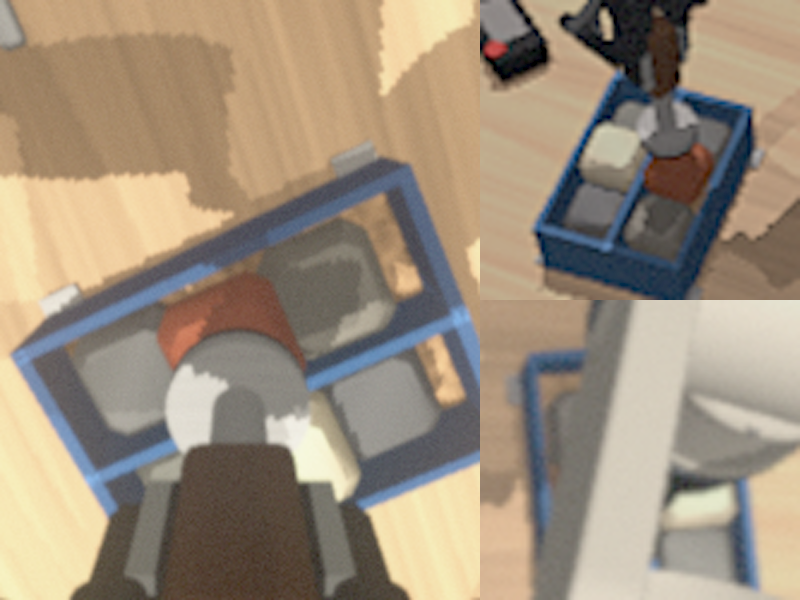

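```bash
cat > f6.py <<'E'
from h import *
from scipy.optimize import least_squares
f=load('w6');s=load('s6');P=lambda u,v:np.array((160+u/2.4,40+v/2.4));Q=lambda u,v:np.array((165+(u-480)/4,140+v/4))
loc=[(-81,59.5),(81,59.5),(-78,0),(78,0)];ob=[P(12,355),P(408,163),P(96,481),P(462,318)]
sl=[(-81,59.5),(81,59.5),(81,-59.5),(-81,-59.5)];so=[Q(752,108),Q(683,264),Q(537,233),Q(615,76)]
def fit(f,loc,ob):
    def r(p):
        c,n=np.cos(p[2]),np.sin(p[2]);return np.ravel([proj(f,[p[0]+c*l[0]-n*l[1],p[1]+n*l[0]+c*l[1],56])-o for l,o in zip(loc,ob)])
    o=least_squares(r,[545,-173,.1]);print(o.x.round(3),np.round(o.fun,1));return o.x
def toloc(p,X):
    d=np.array(X[:2])-p[:2];c,n=np.cos(p[2]),np.sin(p[2]);return np.array([c*d[0]+n*d[1],-n*d[0]+c*d[1]])
pw=fit(f,loc,ob);ps=fit(s,sl,so)
F=onz(f,P(238.5,400),115);print('foot w',F,toloc(pw,F), 'w',onz(f,P(165,400),115)-onz(f,P(312,400),115))
G=onz(s,Q(668,122),115);print('foot s',G,toloc(ps,G))
print('tri',tri((f,P(238.5,400)),(s,Q(668,122))))
E
python3 f6.py; python3 -c "
from h import *
print(sense()['eef_pos'])"
```

```text
[ 5.45334e+02 -1.73659e+02  1.08000e-01] [-0.3  0.6  0.8  0.3 -0.3 -0.2 -0.3 -0.7]
[ 5.46419e+02 -1.68483e+02  1.33000e-01] [ 0.3 -0.8  0.3  1.6 -0.3 -0.1 -0.3 -1. ]
foot w [ 541.12289689 -147.19148783  115.        ] [-1.33382057 26.76696739] w [-4.17430747e+01  1.49064425e+01  2.84217094e-14]
foot s [ 538.69361535 -148.09349569  115.        ] [-4.95722715 21.2327209 ]
tri [ 541.76670813 -145.6948593   119.79792703]
[ 540.07283438 -148.4292885   253.04036543]
```

```bash
python3 - <<'E'
from h import *
print(delta((539.6,-146.4,238),1.230))
E
```

```text
(array([ 0.0018, -0.0011,  0.015 ]), array([ 0.0015, -0.0001, -0.0019]))
```

Request:
drive_tool:
  targets: [0.0018,-0.001,0.005,0,0,0,0,0.0018,-0.001,0.01,0,0,0,0,0.0018,-0.001,0.015,0,0,0,0,0.0018,-0.001,0.015,0,0,0,0,0.0018,-0.001,0.015,0,0,0,0]

```text
clock: 7.13
eef_pos: [539.1, -145.8, 236.5]
tcp_rot: [-3.14, 0.0, 1.229]
contact_force: [-0.1, -0.7, -3.3]
opening: 0.292
```

Request:
drive_tool:
  targets: [0,0,0.001,0,0,0,0,0,0,0.002,0,0,0,0,0,0,0.003,0,0,0,0,0,0,0.004,0,0,0,0,0,0,0.004,0,0,0,0]

```text
clock: 7.55
eef_pos: [539.4, -145.8, 233.0]
tcp_rot: [-3.141, 0.0, 1.229]
contact_force: [-0.1, -0.1, -4.4]
opening: 0.291
```

Request:
drive_tool:
  targets: [0,0,0.001,0,0,0,0,0,0,0.002,0,0,0,0,0,0,0.003,0,0,0,0,0,0,0.004,0,0,0,0,0,0,0.004,0,0,0,0]

```text
clock: 7.97
eef_pos: [539.3, -145.8, 228.9]
tcp_rot: [-3.141, 0.0, 1.229]
contact_force: [-0.0, 0.3, -3.6]
opening: 0.292
```

Request:
drive_tool:
  targets: [-0.0005,0,0.001,0,0,0,0,-0.0005,0,0.002,0,0,0,0,-0.0005,0,0.003,0,0,0,0,-0.0005,0,0.003,0,0,0,0]

```text
clock: 8.3
eef_pos: [539.2, -146.3, 226.0]
tcp_rot: [-3.141, 0.0, 1.229]
contact_force: [0.3, 0.2, -3.9]
opening: 0.291
```

Request:
drive_tool:
  targets: [0,0,0.001,0,0,0,0,0,0,0.002,0,0,0,0,0,0,0.003,0,0,0,0,0,0,0.003,0,0,0,0]

```text
clock: 8.63
eef_pos: [539.5, -146.4, 223.2]
tcp_rot: [3.141, -0.0, 1.229]
contact_force: [0.9, -0.3, -3.2]
opening: 0.291
```

Request:
drive_tool:
  targets: [0,0,0.001,0,0,0,0,0,0,0.002,0,0,0,0,0,0,0.003,0,0,0,0,0,0,0.003,0,0,0,0]

```text
clock: 8.97
eef_pos: [539.2, -146.3, 219.9]
tcp_rot: [-3.142, 0.0, 1.229]
contact_force: [0.1, 0.4, -3.1]
opening: 0.29
```

```bash
python3 - <<'E'
from h import *
f=snap('wrist','w7');s=snap('scene','s7');print(sense()['eef_pos'],sense()['tcp_rot'],sense()['contact_force'])
R=lambda im,x,y,w,h,W,H:(255*(cv2.resize(im[y:y+h,x:x+w],(W,H),interpolation=cv2.INTER_CUBIC)/255.)**.6).astype(np.uint8)
m=np.hstack([R(f['color'],160,60,160,200,480,600),np.vstack([R(s['color'],165,140,80,75,320,300)]*2)])
cv2.imwrite('pics/m7.png',m)
E
```

```text
[ 539.14083411 -146.29126134  219.88180435] [-3.14122002e+00  3.75297274e-05  1.22880206e+00] [ 0.41518401 -0.59149567 -3.5384902 ]
```

View pics/m7.png

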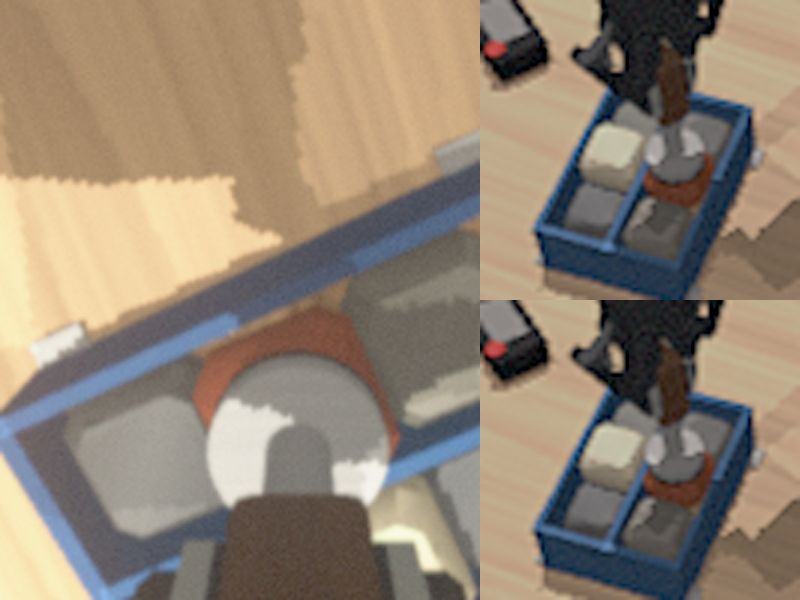

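```bash
python3 - <<'E'
from h import *
f=load('w7');P=lambda u,v:np.array((160+u/3,60+v/3))
A=onz(f,P(0,428),56)[:2];B=onz(f,P(480,212),56)[:2]
F=onz(f,P(297.5,448),82)[:2]
d=(B-A)/np.linalg.norm(B-A);n=np.array([d[1],-d[0]])
print(np.degrees(np.arctan2(d[1],d[0])),'dist from rim centreline (want 28.5):',np.dot(F-A,n),F)
print(onz(f,P(206,448),82)-onz(f,P(389,448),82))
E
```

```text
5.007857697488953 dist from rim centreline (want 28.5): 29.209209220616668 [ 538.90673166 -146.69182036]
[-41.61426564  14.80118272   0.        ]
```

Request:
drive_tool:
  targets: [0,0,0.001,0,0,0,0,0,0,0.002,0,0,0,0,0,0,0.002,0,0,0,0]

```text
clock: 9.32
eef_pos: [539.2, -146.3, 218.0]
tcp_rot: [-3.142, -0.0, 1.229]
contact_force: [-0.4, -1.2, -3.3]
opening: 0.291
```

Request:
drive_tool:
  targets: [0,0,0.001,0,0,0,0,0,0,0.002,0,0,0,0,0,0,0.002,0,0,0,0]

```text
clock: 9.57
eef_pos: [539.3, -146.3, 216.0]
tcp_rot: [-3.142, 0.0, 1.229]
contact_force: [0.3, -0.1, -2.6]
opening: 0.297
```

Request:
drive_tool:
  targets: [0.0005,0,0.001,0,0,0,0,0.0005,0,0.002,0,0,0,0,0.0005,0,0.002,0,0,0,0]

```text
clock: 9.82
eef_pos: [539.0, -145.7, 213.6]
tcp_rot: [-3.14, 0.0, 1.229]
contact_force: [-0.4, 0.3, -2.9]
opening: 0.293
```

Request:
drive_tool:
  targets: [0,0,0.001,0,0,0,0,0,0,0.002,0,0,0,0,0,0,0.002,0,0,0,0]

```text
clock: 10.07
eef_pos: [539.2, -145.8, 211.8]
tcp_rot: [-3.141, 0.0, 1.229]
contact_force: [0.3, -0.1, -3.6]
opening: 0.294
```

Request:
drive_tool:
  targets: [0,0,0.001,0,0,0,0,0,0,0.002,0,0,0,0,0,0,0.002,0,0,0,0]

```text
clock: 10.32
eef_pos: [539.3, -145.8, 209.9]
tcp_rot: [-3.141, 0.0, 1.229]
contact_force: [0.4, 0.6, -4.9]
opening: 0.29
```

```bash
python3 - <<'E'
from h import *
s8=snap('scene','s8');snap('wrist','w8')
for n in('s0','s6','s7','s8'):
    im=load(n)['color'].astype(int);b,g,r=im[...,0],im[...,1],im[...,2]
    m=(r>1.8*g)&(r>1.8*b)&(r>50);m[:165]=0;m[210:]=0;m[:,:195]=0;m[:,226:]=0
    ys,xs=np.nonzero(m);print(n,m.sum(),xs.min(),xs.max(),ys.min(),ys.max())
g=load('s0');print([proj(g,(539,-146,z)).round(1) for z in(80,70,60,50)])
print(sense()['eef_pos'],sense()['contact_force'])
E
```

```text
s0 156 206 222 174 187
s6 37 206 222 176 185
s7 19 206 222 179 188
s8 19 206 222 181 189
[array([213.7, 177.8]), array([214. , 179.7]), array([214.3, 181.6]), array([214.6, 183.5])]
[ 539.37171577 -145.85885078  210.079991  ] [-0.39906301  0.25325146 -4.2061815 ]
```

Request:
drive_tool:
  targets: [0,0,0.0005,0,0,0,0,0,0,0.001,0,0,0,0,0,0,0.001,0,0,0,0]

```text
clock: 10.67
eef_pos: [539.4, -145.8, 209.1]
tcp_rot: [-3.142, -0.0, 1.229]
contact_force: [-0.1, 0.2, -4.4]
opening: 0.286
```

Request:
drive_tool:
  targets: [0,0,0.0005,0,0,0,0,0,0,0.001,0,0,0,0,0,0,0.001,0,0,0,0]

```text
clock: 10.92
eef_pos: [539.4, -145.8, 208.1]
tcp_rot: [-3.141, -0.0, 1.229]
contact_force: [0.3, -0.3, -4.1]
opening: 0.288
```

Request:
drive_tool:
  targets: [0,0,0.0005,0,0,0,0,0,0,0.001,0,0,0,0,0,0,0.001,0,0,0,0]

```text
clock: 11.17
eef_pos: [539.4, -145.8, 207.0]
tcp_rot: [-3.142, 0.0, 1.229]
contact_force: [0.1, 0.1, -4.7]
opening: 0.291
```

Request:
drive_tool:
  targets: [0,0,0.0005,0,0,0,0,0,0,0.001,0,0,0,0,0,0,0.001,0,0,0,0]

```text
clock: 11.42
eef_pos: [539.4, -145.8, 206.0]
tcp_rot: [-3.141, 0.0, 1.229]
contact_force: [0.0, 1.0, -3.2]
opening: 0.29
```

```bash
python3 - <<'E'
from h import *
f=snap('wrist','w9');s=snap('scene','s9')
R=lambda im,x,y,w,h,W,H:(255*(cv2.resize(im[y:y+h,x:x+w],(W,H),interpolation=cv2.INTER_CUBIC)/255.)**.55).astype(np.uint8)
m=np.hstack([R(f['color'],170,80,128,192,400,600),np.vstack([R(load('s0')['color'],185,150,50,37,400,300),R(s['color'],185,150,50,37,400,300)])])
cv2.imwrite('pics/m9.png',m)
E
```

```text
(no output)
```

View pics/m9.png

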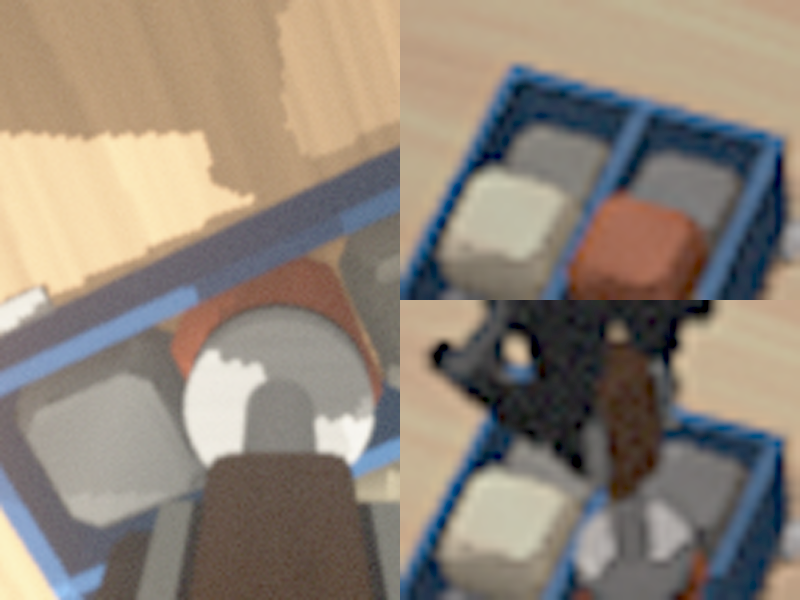

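```bash
python3 - <<'E'
from h import *
f=load('w9');P=lambda u,v:np.array((170+u/3.125,80+v/3.125))
A=onz(f,P(0,381),56)[:2];B=onz(f,P(395,210),56)[:2];B2=onz(f,P(195,295),56)[:2]
d=(B-A)/np.linalg.norm(B-A);n=np.array([d[1],-d[0]])
for v in(394,398,402):print(np.degrees(np.arctan2(d[1],d[0])),np.dot(onz(f,P(280,v),68)[:2]-A,n),np.dot(B2-A,n))
print(sense()['eef_pos'])
# stone belt in s0 : top-face centre (scene crop 8x, off 185,150) with top view
s=load('s0');t=load('t0')
print('rust top',tri((s,(185+(642-400)/8,150+225/8)),(t,(276+162/4,150+168/4))),'cream',tri((s,(185+(515-400)/8,150+212/8)),(t,(276+256/4,150+165/4))))
E
```

```text
4.2973256238881765 26.413127442042054 -0.34911205466356154
4.2973256238881765 27.319381859885198 -0.34911205466356154
4.2973256238881765 28.228211412989058 -0.34911205466356154
[ 539.39027576 -145.85560322  206.11270892]
rust top [ 535.55515975 -144.76081432   75.01904411] cream [ 540.57736189 -200.01604946   59.46891029]
```

Request:
drive_tool:
  targets: [0,0,0.0005,0,0,0,0,0,0,0.001,0,0,0,0,0,0,0.001,0,0,0,0]

```text
clock: 11.77
eef_pos: [539.4, -145.8, 205.0]
tcp_rot: [-3.141, 0.0, 1.229]
contact_force: [-0.2, 0.1, -3.9]
opening: 0.297
```

Request:
drive_tool:
  targets: [0,0,0.0005,0,0,0,0,0,0,0.001,0,0,0,0,0,0,0.001,0,0,0,0]

```text
clock: 12.02
eef_pos: [539.4, -145.8, 204.0]
tcp_rot: [-3.141, 0.0, 1.229]
contact_force: [-0.1, 0.4, -3.7]
opening: 0.292
```

Request:
drive_tool:
  targets: [0,0,0.0005,0,0,0,0,0,0,0.001,0,0,0,0,0,0,0.001,0,0,0,0]

```text
clock: 12.27
eef_pos: [539.4, -145.9, 203.0]
tcp_rot: [-3.141, 0.0, 1.229]
contact_force: [-0.0, 0.3, -3.5]
opening: 0.296
```

Request:
drive_tool:
  targets: [0,0,0.0005,0,0,0,0,0,0,0.001,0,0,0,0,0,0,0.001,0,0,0,0]

```text
clock: 12.52
eef_pos: [539.4, -145.8, 202.0]
tcp_rot: [-3.141, 0.0, 1.229]
contact_force: [-0.3, 0.4, -4.8]
opening: 0.293
```

Request:
drive_tool:
  targets: [0,0,0.0005,0,0,0,0,0,0,0.001,0,0,0,0,0,0,0.001,0,0,0,0]

```text
clock: 12.77
eef_pos: [539.6, -145.9, 201.7]
tcp_rot: [3.141, -0.0, 1.229]
contact_force: [-1.2, 0.3, 3.8]
opening: 0.291
```

Request:
drive_tool:
  targets: [0,0,0.0005,0,0,0,0,0,0,0.001,0,0,0,0,0,0,0.001,0,0,0,0]

```text
clock: 13.02
eef_pos: [539.7, -145.9, 201.7]
tcp_rot: [3.141, -0.0, 1.229]
contact_force: [-5.2, 2.0, 15.3]
opening: 0.293
```

Request:
drive_tool:
  targets: [0,0,-0.0003,0,0,0,0,0,0,-0.0003,0,0,0,0,0,0,-0.0003,0,0,0,0]

```text
clock: 13.27
eef_pos: [539.7, -145.9, 201.7]
tcp_rot: [3.141, -0.0, 1.229]
contact_force: [-3.5, 1.9, 11.1]
opening: 0.291
```

```bash
python3 - <<'E'
from h import *
f=snap('wrist','w10');s=snap('scene','s10')
print(sense()['contact_force'],sense()['eef_pos'],sense()['wrist_torque'])
R=lambda im,x,y,w,h,W,H:(255*(cv2.resize(im[y:y+h,x:x+w],(W,H),interpolation=cv2.INTER_CUBIC)/255.)**.55).astype(np.uint8)
m=np.hstack([R(f['color'],170,80,128,192,400,600),np.vstack([R(s['color'],185,157,60,45,400,300),R(load('s9')['color'],185,157,60,45,400,300)])])
cv2.imwrite('pics/m10.png',m)
E
```

```text
[-4.98056192  1.1614671  11.84324663] [ 539.6737388  -145.89626851  201.71615006] [0.36076645 0.94387854 0.02015137]
```

View pics/m10.png

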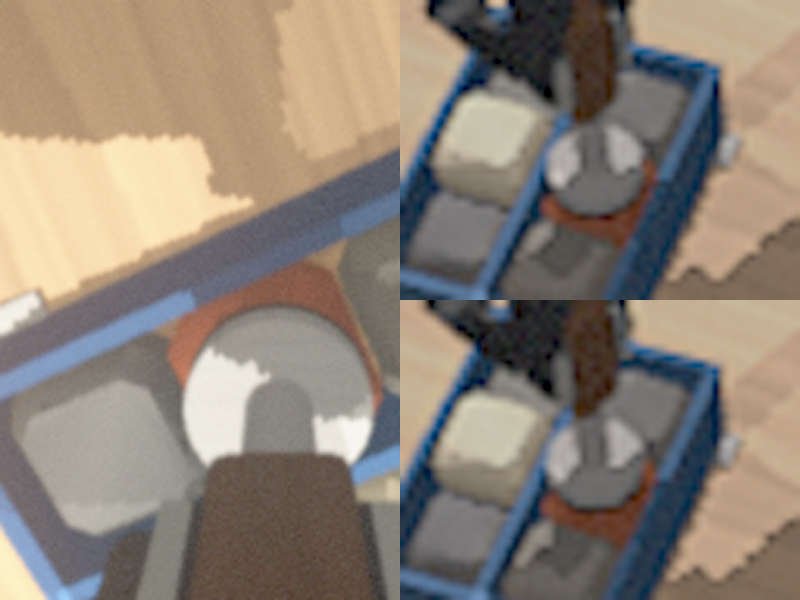

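Request:
drive_tool:
  targets: [0,0,0,0,0,0,0,0,0,0,0,0,0,0,0,0,0,0,0,0,0,0,0,0,0,0,0,0]

```text
clock: 13.7
eef_pos: [539.7, -145.9, 201.7]
tcp_rot: [3.141, -0.0, 1.229]
contact_force: [-3.5, 1.9, 12.0]
opening: 0.297
```

```bash
python3 - <<'E'
from h import *
print(sense()['contact_force'],sense()['eef_pos'])
p=np.array([545.25,-173.7,.1])
def loc(X):
    d=X[:2]-p[:2];c,n=np.cos(p[2]),np.sin(p[2]);return np.round([c*d[0]+n*d[1],-n*d[0]+c*d[1]],1)
P5=lambda u,v:(110+u/2,v/2);P6=lambda u,v:(160+u/2.4,40+v/2.4);P7=lambda u,v:(160+u/3,60+v/3);P10=lambda u,v:(170+u/3.125,80+v/3.125)
# left grey stone: left-most corner of its belt/top (top face left corner) and bottom corner
for n,P,q in(('w5',P5,[(145,212),(193,222)]),('w6',P6,[(72,358),(125,392)]),('w7',P7,[(68,430),(130,538)]),('w9',P10,[(22,430),(85,533)]),('w10',P10,[(22,430),(85,533)])):
    print(n,[loc(onz(load(n),P(*c),45)) for c in q])
print('right grey w5,w6',loc(onz(load('w5'),P5(347,145),45)),loc(onz(load('w6'),P6(330,288),45)))
# pixel change between w9 and w10 / w7 for red stone is by eye; scene diffs in grey stones
for a,b in(('s0','s6'),('s6','s7'),('s7','s8'),('s8','s9'),('s9','s10')):
    A=load(a)['color'].astype(int);B=load(b)['color'].astype(int);d=np.abs(A-B).sum(2)
    print(a,b,'rust near grey',d[185:203,205:218].mean().round(1))
E
```

```text
[-3.51413765  1.94024592 11.96360434] [ 539.67906916 -145.90468126  201.6995808 ]
w5 [array([-67. ,  42.9]), array([-47.4,  28.3])]
w6 [array([-64.7,  46.4]), array([-52.6,  24.8])]
w7 [array([-66.2,  46.8]), array([-66.6,   9.6])]
w9 [array([-70.7,  41.6]), array([-70.6,   8.2])]
w10 [array([-68.3,  42.7]), array([-68.2,   9.9])]
right grey w5,w6 [37.9 28.3] [38.3 28.7]
s0 s6 rust near grey 57.4
s6 s7 rust near grey 15.5
s7 s8 rust near grey 18.9
s8 s9 rust near grey 10.0
s9 s10 rust near grey 10.6
```

Request:
drive_tool:
  targets: [0,0,-0.004,0,0,0,0,0,0,-0.014,0,0,0,0,0,0,-0.034,0,0,0,0,0,0,-0.05,0,0,0,0,0,0,-0.05,0,0,0,0,0,0,-0.05,0,0,0,0]

```text
clock: 14.2
eef_pos: [539.9, -146.0, 251.2]
tcp_rot: [3.139, -0.0, 1.229]
contact_force: [0.2, -1.1, -4.9]
opening: 0.286
```

```bash
python3 - <<'E'
from h import *
snap('wrist','w11');snap('scene','s11')
print(sense()['contact_force'],sense()['eef_pos'],delta((545.2,-202.5,250),1.229))
E
```

```text
[ 0.58599425  0.70463089 -3.95252756] [ 538.88822991 -145.72801882  249.61686549] (array([-0.0514,  0.025 , -0.0004]), array([-0.0011,  0.0001, -0.0002]))
```

Request:
drive_tool:
  targets: [-0.025,0.012,0,0,0,0,0,-0.045,0.0215,0,0,0,0,0,-0.0515,0.0244,0,0,0,0,0,-0.0515,0.0244,0,0,0,0,0,-0.0515,0.0244,0.005,0,0,0,0,-0.0515,0.0244,0.01,0,0,0,0,-0.0515,0.0244,0.01,0,0,0,0,-0.0515,0.0244,0.01,0,0,0,0,-0.0515,0.0244,0.01,0,0,0,0]

```text
clock: 15.05
eef_pos: [545.1, -201.9, 240.3]
tcp_rot: [-3.141, -0.0, 1.229]
contact_force: [0.2, 0.8, -4.0]
opening: 0.292
```

```bash
python3 - <<'E'
from h import *
f=snap('wrist','w12');st=sense()
print(st['contact_force'],st['eef_pos'],delta((545.2,-202.5,240),1.229))
# red stone top centroid & belt bbox in this view
im=f['color'].astype(int);b,g,r=im[...,0],im[...,1],im[...,2]
m=((r>1.7*g)&(r>1.7*b)&(r>40)).astype(np.uint8)
n,l,s,c=cv2.connectedComponentsWithStats(m)
for k in range(1,n):
    if s[k,4]>60:print(s[k],c[k].round(1))
print([proj(f,(539.5,-145.6,z)).round(1) for z in(75,50,40)])
E
```

```text
[ 0.11151964  0.15964802 -3.72719671] [ 545.20888932 -202.067445    240.48328912] (array([-0.0004,  0.0001,  0.0005]), array([ 0.    , -0.    ,  0.0004]))
[ 199   95   63   65 2782] [230.3 127.4]
[ 352  249   78   78 3072] [390.7 283.1]
[array([227.5, 132.2]), array([230.5, 128.1]), array([231.5, 126.7])]
```

Measured in this view, the rust stone's silhouette matches the settled height: its area gives a depth of about 270 mm, and its centroid fits a belt at z≈40. On to the cream stone.

Request:
drive_tool:
  targets: [-0.0004,0,0.003,0,0,0,0,-0.0004,0,0.006,0,0,0,0,-0.0004,0,0.009,0,0,0,0,-0.0004,0,0.011,0,0,0,0,-0.0004,0,0.011,0,0,0,0]

```text
clock: 15.52
eef_pos: [544.7, -202.8, 228.8]
tcp_rot: [-3.141, -0.0, 1.229]
contact_force: [-0.4, -0.1, -4.6]
opening: 0.292
```

Request:
drive_tool:
  targets: [0,0,0.001,0,0,0,0,0,0,0.002,0,0,0,0,0,0,0.002,0,0,0,0]

```text
clock: 15.77
eef_pos: [545.0, -203.0, 227.3]
tcp_rot: [-3.141, -0.0, 1.229]
contact_force: [0.2, -0.5, -3.4]
opening: 0.296
```

Request:
drive_tool:
  targets: [0,0,0.001,0,0,0,0,0,0,0.002,0,0,0,0,0,0,0.002,0,0,0,0]

```text
clock: 16.02
eef_pos: [544.9, -202.9, 225.3]
tcp_rot: [-3.141, 0.0, 1.229]
contact_force: [-0.3, -0.2, -4.0]
opening: 0.293
```

Request:
drive_tool:
  targets: [0,0,0.001,0,0,0,0,0,0,0.002,0,0,0,0,0,0,0.002,0,0,0,0]

```text
clock: 16.27
eef_pos: [544.9, -202.9, 223.2]
tcp_rot: [-3.141, -0.0, 1.229]
contact_force: [0.3, 0.0, -3.6]
opening: 0.294
```

Request:
drive_tool:
  targets: [0.0003,0,0.001,0,0,0,0,0.0003,0,0.002,0,0,0,0,0.0003,0,0.002,0,0,0,0]

```text
clock: 16.52
eef_pos: [545.0, -202.6, 221.2]
tcp_rot: [-3.141, 0.0, 1.229]
contact_force: [0.4, -0.2, -4.1]
opening: 0.292
```

Request:
drive_tool:
  targets: [0,0,0.001,0,0,0,0,0,0,0.002,0,0,0,0,0,0,0.002,0,0,0,0]

```text
clock: 16.77
eef_pos: [545.1, -202.7, 219.3]
tcp_rot: [-3.142, 0.0, 1.229]
contact_force: [-0.8, -0.0, -4.3]
opening: 0.291
```

Request:
drive_tool:
  targets: [0,0,0.001,0,0,0,0,0,0,0.002,0,0,0,0,0,0,0.002,0,0,0,0]

```text
clock: 17.02
eef_pos: [545.4, -202.7, 217.6]
tcp_rot: [3.141, -0.0, 1.229]
contact_force: [1.3, -0.3, -2.7]
opening: 0.287
```

Request:
drive_tool:
  targets: [0,0,0.001,0,0,0,0,0,0,0.002,0,0,0,0,0,0,0.002,0,0,0,0]

```text
clock: 17.27
eef_pos: [545.1, -202.7, 215.3]
tcp_rot: [3.142, 0.0, 1.229]
contact_force: [0.7, 0.4, -3.3]
opening: 0.294
```

Request:
drive_tool:
  targets: [0,0,0.001,0,0,0,0,0,0,0.002,0,0,0,0,0,0,0.002,0,0,0,0]

```text
clock: 17.52
eef_pos: [545.0, -202.7, 213.2]
tcp_rot: [-3.141, 0.0, 1.229]
contact_force: [0.1, 0.2, -2.9]
opening: 0.295
```

Request:
drive_tool:
  targets: [0,0,0.001,0,0,0,0,0,0,0.002,0,0,0,0,0,0,0.002,0,0,0,0]

```text
clock: 17.77
eef_pos: [545.1, -202.6, 211.2]
tcp_rot: [-3.141, 0.0, 1.229]
contact_force: [1.0, 0.3, -2.5]
opening: 0.289
```

Request:
drive_tool:
  targets: [0,0,0.001,0,0,0,0,0,0,0.002,0,0,0,0,0,0,0.002,0,0,0,0]

```text
clock: 18.02
eef_pos: [544.7, -202.5, 208.9]
tcp_rot: [-3.14, 0.0, 1.229]
contact_force: [-0.8, 0.2, -4.1]
opening: 0.291
```

Request:
drive_tool:
  targets: [0,0,0.001,0,0,0,0,0,0,0.002,0,0,0,0,0,0,0.002,0,0,0,0]

```text
clock: 18.27
eef_pos: [544.9, -202.6, 207.1]
tcp_rot: [-3.141, -0.0, 1.229]
contact_force: [0.6, 0.1, -3.7]
opening: 0.289
```

Same pattern as with the rust stone: light resistance, then a free drop. I'll continue in 1 mm steps.

Request:
drive_tool:
  targets: [0,0,0.001,0,0,0,0,0,0,0.002,0,0,0,0,0,0,0.002,0,0,0,0]

```text
clock: 18.52
eef_pos: [545.0, -202.6, 205.2]
tcp_rot: [-3.141, 0.0, 1.229]
contact_force: [-0.6, 0.2, -4.6]
opening: 0.294
```

Request:
drive_tool:
  targets: [0,0,0.0005,0,0,0,0,0,0,0.001,0,0,0,0,0,0,0.001,0,0,0,0]

```text
clock: 18.77
eef_pos: [545.1, -202.7, 204.4]
tcp_rot: [-3.142, 0.0, 1.229]
contact_force: [-0.6, 0.7, -4.3]
opening: 0.291
```

Request:
drive_tool:
  targets: [0,0,0.0005,0,0,0,0,0,0,0.001,0,0,0,0,0,0,0.001,0,0,0,0]

```text
clock: 19.02
eef_pos: [545.1, -202.6, 203.4]
tcp_rot: [-3.141, 0.0, 1.229]
contact_force: [-0.1, -1.0, -3.3]
opening: 0.292
```

Request:
drive_tool:
  targets: [0,0,0.0005,0,0,0,0,0,0,0.001,0,0,0,0,0,0,0.001,0,0,0,0]

```text
clock: 19.27
eef_pos: [545.1, -202.6, 202.3]
tcp_rot: [-3.141, 0.0, 1.229]
contact_force: [-0.8, 0.7, -4.2]
opening: 0.291
```

Request:
drive_tool:
  targets: [0,0,0.0005,0,0,0,0,0,0,0.001,0,0,0,0,0,0,0.001,0,0,0,0]

```text
clock: 19.52
eef_pos: [545.1, -202.6, 201.3]
tcp_rot: [-3.141, -0.0, 1.229]
contact_force: [0.9, -0.3, -4.7]
opening: 0.293
```

Request:
drive_tool:
  targets: [0,0,0.0005,0,0,0,0,0,0,0.001,0,0,0,0,0,0,0.001,0,0,0,0]

```text
clock: 19.77
eef_pos: [545.0, -202.6, 200.3]
tcp_rot: [-3.141, 0.0, 1.229]
contact_force: [-0.2, -0.1, -3.8]
opening: 0.288
```

Request:
drive_tool:
  targets: [0,0,0.0005,0,0,0,0,0,0,0.001,0,0,0,0,0,0,0.001,0,0,0,0]

```text
clock: 20.02
eef_pos: [545.1, -202.6, 199.3]
tcp_rot: [-3.141, -0.0, 1.229]
contact_force: [0.6, 0.2, -4.0]
opening: 0.293
```

Request:
drive_tool:
  targets: [0,0,0.0005,0,0,0,0,0,0,0.001,0,0,0,0,0,0,0.001,0,0,0,0]

```text
clock: 20.27
eef_pos: [545.1, -202.6, 198.3]
tcp_rot: [-3.141, -0.0, 1.229]
contact_force: [-1.1, 0.1, -4.6]
opening: 0.293
```

Request:
drive_tool:
  targets: [0,0,0.0005,0,0,0,0,0,0,0.001,0,0,0,0,0,0,0.001,0,0,0,0]

```text
clock: 20.52
eef_pos: [545.1, -202.6, 197.3]
tcp_rot: [-3.141, 0.0, 1.229]
contact_force: [-0.4, -0.8, -3.4]
opening: 0.289
```

Request:
drive_tool:
  targets: [0,0,0.0005,0,0,0,0,0,0,0.001,0,0,0,0,0,0,0.001,0,0,0,0]

```text
clock: 20.77
eef_pos: [545.2, -202.7, 196.7]
tcp_rot: [3.141, 0.0, 1.229]
contact_force: [0.6, -0.1, -1.1]
opening: 0.292
```

Request:
drive_tool:
  targets: [0,0,0.0005,0,0,0,0,0,0,0.001,0,0,0,0,0,0,0.001,0,0,0,0]

```text
clock: 21.02
eef_pos: [545.3, -202.7, 196.6]
tcp_rot: [3.141, -0.0, 1.229]
contact_force: [-2.8, 1.0, 9.2]
opening: 0.291
```

Request:
drive_tool:
  targets: [0,0,0.0003,0,0,0,0,0,0,0.0003,0,0,0,0,0,0,0.0003,0,0,0,0,0,0,0.0003,0,0,0,0]

```text
clock: 21.35
eef_pos: [545.3, -202.7, 196.6]
tcp_rot: [3.141, -0.0, 1.229]
contact_force: [-4.5, 1.5, 13.0]
opening: 0.293
```

Request:
drive_tool:
  targets: [0,0,0,0,0,0,0,0,0,0,0,0,0,0,0,0,0,0,0,0,0,0,0,0,0,0,0,0]

```text
clock: 21.68
eef_pos: [545.3, -202.7, 196.6]
tcp_rot: [3.141, -0.0, 1.229]
contact_force: [-4.1, 1.2, 12.1]
opening: 0.295
```

Request:
drive_tool:
  targets: [0,0,-0.004,0,0,0,0,0,0,-0.014,0,0,0,0,0,0,-0.04,0,0,0,0,0,0,-0.075,0,0,0,0,0,0,-0.1,0,0,0,0,0,0,-0.1,0,0,0,0,0,0,-0.1,0,0,0,0]

```text
clock: 22.27
eef_pos: [545.7, -202.9, 296.8]
tcp_rot: [3.138, 0.0, 1.229]
contact_force: [-0.7, 0.5, -4.5]
opening: 0.294
```

```bash
python3 - <<'E'
from h import *
print(sense()['eef_pos'],delta((526,-225,298.5),1.229),delta((530,175,297),1.229))
E
```

```text
[ 545.73129581 -202.85195748  296.79733494] (array([-0.0275, -0.0112, -0.0017]), array([ 0.0034,  0.    , -0.0002])) (array([ 0.3507, -0.1415, -0.0007]), array([ 0.0034,  0.    , -0.0002]))
```

Request:
drive_tool:
  targets: [-0.0275,-0.0112,-0.001,0,0,0,0,-0.0275,-0.0112,-0.001,0,0,0,0,-0.0275,-0.0112,-0.001,0,0,0,0,-0.0275,-0.0112,-0.001,0,0,0,0,-0.0275,-0.0112,-0.001,0,0,0,0,-0.0275,-0.0112,-0.001,0,0,0,0,-0.0275,-0.0112,-0.001,0,0,0,0,-0.0275,-0.0112,-0.001,0,0,0,0]

```text
clock: 22.93
eef_pos: [525.5, -224.5, 296.0]
tcp_rot: [-3.141, -0.0, 1.229]
contact_force: [0.4, -0.7, -4.5]
opening: 0.287
```

```bash
python3 - <<'E'
from h import *
f=snap('wrist','w13');snap('scene','s13');st=sense();print(st['eef_pos'],delta((530,175,297),1.229))
R=lambda im,x,y,w,h,W,H:(255*(cv2.resize(im[y:y+h,x:x+w],(W,H),interpolation=cv2.INTER_CUBIC)/255.)**.7).astype(np.uint8)
m=np.vstack([np.hstack([R(load(n)['color'],150,10,220,165,400,300) for n in('w5','w13')]),np.hstack([R(load(n)['color'],170,147,73,55,400,300) for n in('s0','s13')])])
cv2.imwrite('pics/m13.png',m)
for n in('w5','w13'):
    im=load(n)['color'].astype(int);b,g,r=im[...,0],im[...,1],im[...,2]
    m=((r>1.7*g)&(r>1.7*b)&(r>40)).astype(np.uint8);m[200:]=0
    k,l,s,c=cv2.connectedComponentsWithStats(m)
    for i in range(1,k):
        if s[i,4]>300:print(n,s[i],c[i].round(1))
    print([proj(load(n),(539.5,-145.6,z)).round(1) for z in(70,60,40,35)])
E
```

```text
[ 525.48680713 -224.59907793  296.09745521] (array([ 0.378 , -0.1296, -0.0009]), array([-0.    ,  0.    ,  0.0001]))
w5 [ 215   61   59   62 2346] [244.1  91.6]
[array([244.7,  91.3]), array([245.2,  91.2]), array([246.1,  91. ]), array([246.3,  90.9])]
w13 [ 218   65   54   57 2069] [245.1  92.7]
[array([245. ,  92.4]), array([245.4,  92.2]), array([246.3,  92. ]), array([246.5,  91.9])]
```

View pics/m13.png

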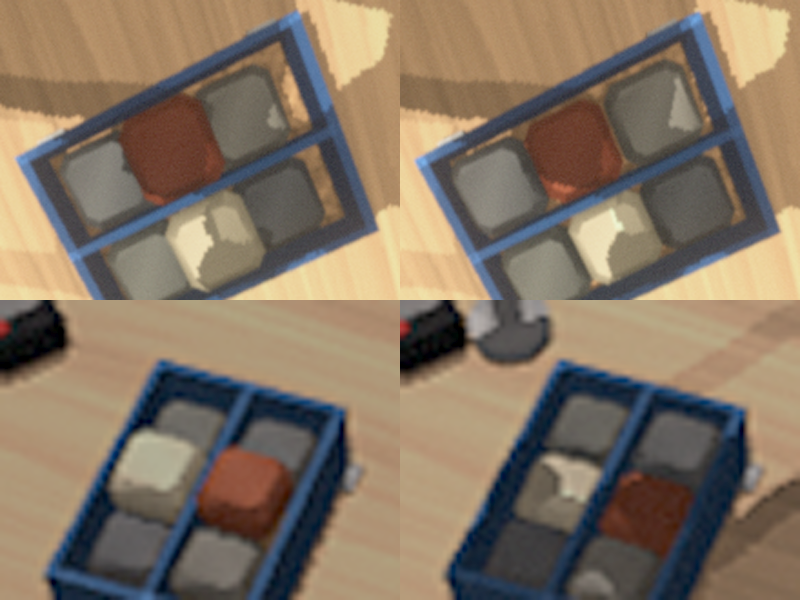

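Both stones now lie level with their neighbours: rust at (572,150) and cream at (615,235) in the upper right crop, with the grey stones pushed apart. Next I return the tamper.

Request:
drive_tool:
  targets: [0.03,-0.01,0,0,0,0,0,0.068,-0.023,0,0,0,0,0,0.106,-0.036,0,0,0,0,0,0.144,-0.049,0,0,0,0,0,0.182,-0.062,0,0,0,0,0,0.22,-0.075,0,0,0,0,0,0.258,-0.088,0,0,0,0,0,0.296,-0.1,0,0,0,0,0,0.334,-0.113,0,0,0,0,0,0.365,-0.122,0,0,0,0,0,0.377,-0.1265,0,0,0,0,0,0.377,-0.1265,0,0,0,0,0]

```text
clock: 24.03
eef_pos: [532.6, 175.8, 296.2]
tcp_rot: [3.141, -0.001, 1.232]
contact_force: [0.3, -0.7, -3.7]
opening: 0.288
```

Request:
drive_tool:
  targets: [0,0,0.02,0,0,0,0,0,0,0.04,0,0,0,0,0,0,0.06,0,0,0,0,0,0,0.08,0,0,0,0,0,0,0.08,0,0,0,0,0,0,0.08,0,0,0,0,0,0,0.08,0,0,0,0]

```text
clock: 24.62
eef_pos: [533.2, 172.4, 217.2]
tcp_rot: [3.141, -0.0, 1.228]
contact_force: [0.2, 0.0, -3.5]
opening: 0.294
```

```bash
python3 - <<'E'
from h import *
print(sense()['eef_pos'],delta((532.5,173.2,172),1.229))
E
```

```text
[533.23338685 172.35653217 217.18166209] (array([ 0.0005, -0.001 ,  0.0452]), array([ 0.0009, -0.0005, -0.0007]))
```

Contact is expected at TCP z≈159.9, so the drop to 162 is 55 mm, then small steps.

Request:
drive_tool:
  targets: [0.0005,-0.001,0.02,0,0,0,0,0.0005,-0.001,0.04,0,0,0,0,0.0005,-0.001,0.05,0,0,0,0,0.0005,-0.001,0.055,0,0,0,0,0.0005,-0.001,0.055,0,0,0,0,0.0005,-0.001,0.055,0,0,0,0]

```text
clock: 25.12
eef_pos: [532.4, 173.7, 162.0]
tcp_rot: [3.141, -0.001, 1.229]
contact_force: [0.8, 0.1, -4.8]
opening: 0.291
```

Request:
drive_tool:
  targets: [0,0,0.0005,0,0,0,0,0,0,0.001,0,0,0,0,0,0,0.001,0,0,0,0]

```text
clock: 25.37
eef_pos: [532.2, 173.7, 160.8]
tcp_rot: [3.141, -0.001, 1.229]
contact_force: [0.3, 0.4, -3.9]
opening: 0.29
```

Request:
drive_tool:
  targets: [0,0,0.0005,0,0,0,0,0,0,0.001,0,0,0,0,0,0,0.001,0,0,0,0]

```text
clock: 25.62
eef_pos: [532.1, 173.7, 159.9]
tcp_rot: [3.141, -0.0, 1.229]
contact_force: [-1.8, -0.5, 5.1]
opening: 0.297
```

Request:
drive_tool:
  targets: [0,0,-0.0005,0,0,0,0,0,0,-0.0005,0,0,0,0,0,0,-0.0005,0,0,0,0.36,0,0,-0.0005,0,0,0,0.45,0,0,-0.0005,0,0,0,0.6,0,0,-0.0005,0,0,0,0.8,0,0,-0.0005,0,0,0,1,0,0,-0.0005,0,0,0,1,0,0,-0.0005,0,0,0,1,0,0,-0.0005,0,0,0,1]

```text
clock: 26.45
eef_pos: [531.8, 173.6, 159.6]
tcp_rot: [3.142, -0.0, 1.229]
contact_force: [0.8, 0.5, -0.1]
opening: 0.994
```

Request:
drive_tool:
  targets: [0,0,0,0,0,0,1,0,0,-0.01,0,0,0,1,0,0,-0.03,0,0,0,1,0,0,-0.06,0,0,0,1,0,0,-0.09,0,0,0,1,0,0,-0.12,0,0,0,1,0,0,-0.15,0,0,0,1,0,0,-0.15,0,0,0,1,0,0,-0.15,0,0,0,1,0,0,-0.15,0,0,0,1,0,0,-0.15,0,0,0,1]

```text
clock: 27.37
eef_pos: [531.1, 173.4, 308.6]
tcp_rot: [-3.14, 0.001, 1.229]
contact_force: [-0.2, 0.5, -0.6]
opening: 1.003
```

```bash
python3 - <<'E'
from h import *
f=snap('wrist','w14');s=snap('scene','s14');t=snap('top','t14');st=sense();print(st['eef_pos'],st['contact_force'],st['opening'])
for z,r,c,n in((8,50,(532.7,173.6),'coaster'),(22,22,(532.1,173.8),'foot'),(134,13,(532.1,173.8),'htop')):print(n,proj(f,(*c,z)).round(1))
g=cv2.cvtColor(f['color'],cv2.COLOR_BGR2HSV)
# steel foot: low saturation blob
u,v=proj(f,(532.1,173.8,22)).astype(int)
m=((g[...,1]<60)&(g[...,2]>50)).astype(np.uint8);k,l,S,C=cv2.connectedComponentsWithStats(m)
for i in range(1,k):
    if S[i,4]>60 and abs(C[i]-[u,v]).max()<60:print('grey',S[i],C[i].round(1),'l/r at z22',onz(f,(S[i,0],v),22).round(1),onz(f,(S[i,0]+S[i,2],v),22).round(1),'top edge',onz(f,(u,S[i,1]),22).round(1))
# dark handle
m=((g[...,2]<75)).astype(np.uint8);k,l,S,C=cv2.connectedComponentsWithStats(m)
u,v=proj(f,(532.1,173.8,110)).astype(int)
for i in range(1,k):
    if S[i,4]>100 and abs(C[i]-[u,v]).max()<50:print('dark',S[i],C[i].round(1),[proj(f,(532.1,173.8,z)).round(1) for z in (70,134)])
E
```

```text
[531.37543267 173.46399376 308.4904987 ] [-0.2103321   0.85504394  0.87042743] 0.9997025891269785
coaster [261.  158.7]
foot [260.5 161.3]
htop [260.7 191.5]
grey [243 144  36  29 587] [260.6 155.6] l/r at z22 [512.8 181.   22. ] [552.7 166.9  22. ] top edge [538.4 193.2  22. ]
dark [241 122  35  34 355] [254.9 139.6] [array([260.6, 171.8]), array([260.7, 191.5])]
dark [280 131  19  19 151] [288.8 140.8] [array([260.6, 171.8]), array([260.7, 191.5])]
dark [222 152  23  26 206] [233.8 164.8] [array([260.6, 171.8]), array([260.7, 191.5])]
dark [ 245  153   32   53 1372] [259.9 182.2] [array([260.6, 171.8]), array([260.7, 191.5])]
```

```bash
python3 -c "
from h import *
print(sense()['clock'],sign_off())"
```

```text
the job is handed in; nothing more can be done
27.5167 None
```

Both stones are tamped down in the tray and the tamper is back upright on its cork coaster. I handed the job in at 27.5 s on the robot's clock.

- **Rust stone (first):** it came solid with its top about 50 mm above the table. I held about 16 N for about 0.6 s, after a brief 19 N at first contact.
- **Cream stone (second):** it came solid at about 45 mm. I held about 16–17 N for about 0.6 s. These push figures add the tamper's 3.9 N weight to the wrist reading.
- **Stones afterwards:** before-and-after pictures show both level with their grey neighbours, which have been pushed apart.
- **Tamper:** its foot sits about 2 mm or less from the coaster's measured centre, it reads upright, and the gripper is open and about 150 mm above it.

**Where checks disagreed or were thin:**
- The tray position from the scene camera differed from the wrist camera by up to 5 mm. I went with the wrist camera, which agreed across views.
- The sinking forces I sampled were only about 1–1.5 N, below the stated 2–12 N. Readings came only at the end of each step, so the peaks may have been missed.
- I checked the tamper's final pose by measurement only, because I had used all 12 picture views. I moved none of the bystanders knowingly, but made no separate final check of them.

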